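Refit the gear housing's cover panel over its quarter-turn fastener and hold it shut

TASK

Put the loose cover panel back on the gear housing. First, with the panel still off, turn the quarter-turn fastener on the housing's rim until the groove in its T-shaped head lines up with the two white index marks, so that the panel's slot can pass over it; then pick the panel up by its handle, lower it squarely over the fastener and the locating pin, and press it down against the sprung pads until it lies flush on the rim all round. Finish while still holding it pressed there, with the fastener still lined up, and leave the wrench, bushing and jar where they are.

Things in the scene. Friction and masses are not known exactly. Their poses are not given: they have to be found in the camera images.
- housing: Fixed dark sheet-steel gear housing, 150 (x) x 210 (y) x 80 mm high, with a window in its top, on either side of the bench, turned up to 0.3 rad. Origin: centre of its underside, on the bench; z up. Its flat rim is 80 mm above the bench; the fastener stands on it at x 0, y -75 mm, between two short white index marks on the line x = 0.
- housing_seat (a point): Point in the middle of the housing's rim plane (80 mm above its underside), axes as the housing's. The panel is home when its origin lies here with the same axes. Four sprung rubber pads (12 mm diameter) at x +-60, y -92 and +90 mm stand 7 mm proud of the rim; they press down flush with it (all four together: 4 N at first, 11 N when flush).
- housing_pin (a point): Foot, on the rim, of the fixed round steel locating pin, 8 mm thick and 16 mm tall, at x 0, y +85 mm from the housing's middle.
- fastener (a joint): Angle of the fastener about the vertical, rad, growing counter-clockwise seen from above. 0: its bar-shaped head and the groove along it lie along the housing's y axis, in line with the index marks, so the panel's slot can pass. Starts between -1.45 and -0.75; turns from -1.65 to 1.65 with light friction (0.05 N m) and stays where it is left.
- fastener_head (a point): Centre of the fastener's steel T head, a bar 34 mm long (its y axis), 12 mm wide (its x axis) and 16 mm tall, standing on a 10 mm shank; this point is 22 mm above the rim, the top of the head 30 mm above it. To be gripped from above across its 12 mm width. Turns with the fastener.
- panel: Loose aluminium cover panel, 150 (x) x 210 (y) x 5 mm, 0.25 to 0.45 kg, flat on the bench beside the housing, handle up. Origin: centre of its underside; z up. Slot 18 mm (x) by 40 mm (y) at x 0, y -75 mm for the fastener; square hole 14 mm wide at x 0, y +85 mm for the pin. If the fastener is not lined up, the panel catches on its head.
- panel_handle (a point): Centre of the panel's black bridge handle: a bar along the panel's y axis, 80 mm long, 12 mm wide (x) and 12 mm tall, its centre 35 mm above the panel's underside, on two end legs; 24 mm of free space between bar and panel. To be gripped from above across its width.
- wrench: Steel wrench 160 mm long lying on the bench beyond the work; leave alone. Origin: under its middle.
- bushing: Brass bushing, 44 mm diameter, 30 mm tall, standing on the bench beyond the work; leave alone. Origin: centre of its underside.
- grease_jar: Grey jar with a black lid, 56 mm diameter, 60 mm tall, on the bench beyond the work; leave alone. Origin: centre of its underside.

How it is judged (in metres and radians):
On the way, in this order (a step that is already met when the one before it is completed fails the run):
1. the fastener is turned into line with the index marks (within 0.15 rad) while the panel is still off the housing (value of joint fastener between -0.15 and 0.15 rad and horizontal distance between panel and housing_seat above 0.15 m), for 0.2 s.
2. the panel is lifted off the bench by its handle (height (world z) of panel above 0.04 m and contact force between the fingers and panel above 1 N and contact force between panel and housing below 0.1 N and distance between the grasp point and panel_handle below 0.055 m), for 0.1 s.
3. the panel is pressed flush on the rim over the fastener and pin (z of panel in the frame of housing_seat below 0.002 m and horizontal distance between panel and housing_seat below 0.006 m and contact force between the fingers and panel above 3 N), for 0.2 s.
At the end, for the whole second after the job is handed in: The fingers hold the panel (over 3 N) pressed on the housing (over 8 N on rim and pads together): its underside within 2 mm of the rim, centred within 6 mm and square within 0.07 rad, level within 0.03 rad and still; the fastener within 0.2 rad of its index marks (all of step 3 and z of panel in the frame of housing_seat above -0.004 m and angle between the y axis of panel and the y axis of housing, either way round below 0.07 rad and angle between panel's own z axis and vertical below 0.03 rad and linear speed of panel below 0.01 m/s and value of joint fastener between -0.2 and 0.2 rad and contact force between panel and housing above 8 N); the arm keeps its last pose, push and grip.
It fails at once if the wrench, bushing or jar is pushed more than 30 mm away (distance of any of wrench, bushing, grease_jar from where it was at the start of the episode above 0.03 m).
It also fails if it takes over 59 s, if anything falls off the work surface, if the arm or the gripper's body presses on something with over 40 N, if the wrist force passes 120 N, or if a joint passes its speed limit or range.

ROBOT

A 7-joint arm with a two-finger parallel gripper is mounted at the origin on the work surface. World frame = base frame: x ahead of the robot, y to its left, z up, the work surface at z = 0. Lengths are in mm, angles in rad, forces in N, time in s.
With the tool pointing down it reaches from about 400 to 850 mm from the base axis. Payload 4.4 kg.
Tool frame: the origin (TCP) lies midway between the tips of the shut fingers; the grasp point (between the pads) lies 19 mm behind it; z points along the fingers, y is the line along which they close (so a half turn about z gives the same grasp; the last joint's range is limited). The gripper opens to 94 mm and grips with 3 to 60 N. Pads are 16 mm wide; open, the fingers measure 119 mm over their backs; the gripper's body (75 mm by 177 mm) begins 78 mm behind the grasp point.
Start: joints at [1.089, 0.628, 0.038, 1.517, -0.027, 0.996, -0.02], TCP at [262.578, -594.618, 205.478] pointing down, gripper open.
Joint ranges: [-3.06, 3.06], [-0.37, 2.12], [-1.25, 1.32], [0.18, 2.47], [-1.1, 4.24], [0.23, 1.98], [-2.94, 2.94]. Speed limits (rad/s): [2.57, 2.57, 3.14, 3.14, 3.14, 3.14, 3.14].

INTERFACE

Orientations are given as a unit quaternion [x, y, z, w].
In Python, from plant import r gives the robot as it stands.
- The arm moves only by the tool step_arm, never from a script. Its argument "moves" is a list of rows, each an object with "fingers": the opening, from -1 (shut) to 1 (fully open); "linear": the shift along the tool's x, y, z in m, a list of three; "spin": the turn about the tool's z in degrees. A call has 1 to 20 rows; each row shifts and turns the commanded pose from where the row before left it, along the tool's axes as they then stand; what a row does not reach is not made up. A row lasts 1/8 s, in which the tool goes at most 62.5 mm and 10.7 degrees, less where a joint would pass 70% of its speed; a pose out of reach is approached as far as the arm can. A call is refused whole if a number of a shift passes 0.0625 or a number of a turn 10.7, either way. A call with a gripper value outside its range is refused whole. The fingers move at their own pace and stop on an object; "squeeze" is the grip in N (left out, the last holds). Time passes only in rows, so rows that do not move let the fingers close. It gives the time, the measured TCP pose, the force, the opening and the grip force at its end, in the units of the state.
- r.get_state(): the state, without advancing time (a new reading comes with each control period).
- r.grab_frame(name): name is "side" or "top"; returns the picture (384x512x3 uint8, blue, green, red); there is no depth.
- r.camera_params(name): a dict with "mtx" (3x3 intrinsics, pixels), "pose" (4x4, takes a point from camera to world coordinates). Camera axes: x right, y up, looking along -z (the intrinsics and any distortion apply to the point x, -y, -z); pixel columns grow to the right and rows downward; lengths in mm; the calibration is good to about 2 mm. A picture is of the moment at which its call begins. camera_params takes no time and is no camera call.
- r.sign_off(): hands the job in; it is judged then, once.
The state is a dict: "t": time; "q": joint angles; "qvel": joint speeds; "joint_efforts": joint torques, N m; "position": TCP position; "ee_rot": TCP orientation; "wrist_force": force on the tool from outside, world axes, zero at the start; "wrist_torque": the same for the moment, N m; "width": finger opening in mm; "grip_force": force on a finger pad.
Only numpy, scipy, OpenCV 4.12 (cv2) and the standard library are available. Lean on these libraries where they do the work, as an engineer would, in place of code of your own. Each camera call takes 0.05 s, during which the arm holds its last target. There are 200 camera calls.

## Working session

There is one attempt and no reset: what is moved stays moved. The work goes in short steps, Python scripts to look and compute and a tool call to move; the robot and the scene stay as the last step left them, time stands still between calls to the robot, and variables do not carry over. Pictures are saved under pics/ and viewed, at most 10 in all, crops included, and the job is handed in when it is done.

Besides the shell and the picture viewer there is one more tool, called as a command line: name --argument value ..., lists and objects as JSON in quotes. step_arm: Moves the arm, as the interface text tells. Its arguments: {"type":"object","properties":{"moves":{"type":"array","items":{"type":"object","properties":{"fingers":{"type":"number"},"linear":{"type":"array","items":{"type":"number"}},"spin":{"type":"number"}}}},"squeeze":{"type":"number"}},"required":["moves"]}

```bash
mkdir -p pics; python3 - <<'E'
from plant import r
import cv2
for n in("top","side"):
    cv2.imwrite(f"pics/{n}0.png",r.grab_frame(n)); c=r.camera_params(n); print(n,c)
s=r.get_state(); print(s)
E
```

```text
top {'mtx': array([[379.66407744,   0.        , 256.86891073],
       [  0.        , 379.66407744, 191.090499  ],
       [  0.        ,   0.        ,   1.        ]]), 'pose': array([[ 1.86098248e-02,  9.81826417e-01, -1.88866516e-01,
         4.66913171e+02],
       [-9.99244041e-01,  1.18154268e-02, -3.70370490e-02,
        -1.39116271e+01],
       [-3.41324147e-02,  1.89412994e-01,  9.81304079e-01,
         8.16553558e+02],
       [ 0.00000000e+00,  0.00000000e+00,  0.00000000e+00,
         1.00000000e+00]])}
side {'mtx': array([[390.10793977,   0.        , 259.00350034],
       [  0.        , 390.10793977, 192.2478369 ],
       [  0.        ,   0.        ,   1.        ]]), 'pose': array([[ 8.97430330e-01,  3.30265563e-01, -2.92478137e-01,
         3.54710930e+02],
       [-4.41097446e-01,  6.82580444e-01, -5.82680856e-01,
        -5.47567753e+02],
       [ 7.20043577e-03,  6.51926832e-01,  7.58247690e-01,
         8.44110488e+02],
       [ 0.00000000e+00,  0.00000000e+00,  0.00000000e+00,
         1.00000000e+00]])}
{'t': 0.1, 'q': array([ 1.08917727,  0.62923997,  0.0384688 ,  1.51824694, -0.02699615,
        0.99630524, -0.0200075 ]), 'qvel': array([ 0.00084472, -0.00078822,  0.00150858, -0.00118721,  0.00163309,
        0.00055196,  0.00103766]), 'joint_efforts': array([ 2.20991693e-03, -5.50794518e+01,  1.14694487e+00, -1.87118465e+01,
       -5.22525888e-02,  1.91812014e-02,  6.83293524e-05]), 'position': array([ 262.33518518, -594.06298314,  204.66211782]), 'ee_rot': array([ 9.78466728e-01,  2.06402899e-01, -1.89633939e-04, -8.18766850e-04]), 'wrist_force': array([ 0.40757944,  0.23334297, -0.20009897]), 'wrist_torque': array([0.04308105, 0.017755  , 0.02124099]), 'grip_force': 0.0, 'width': 93.9086344649135}
```

View pics/top0.png

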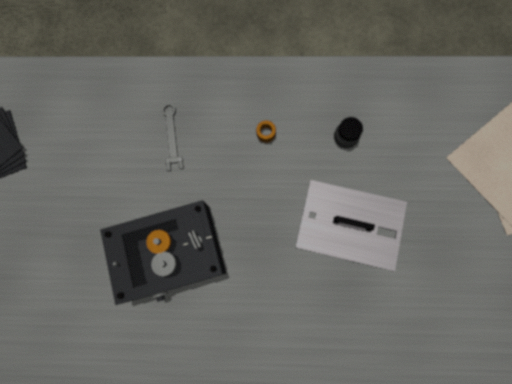

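View pics/side0.png

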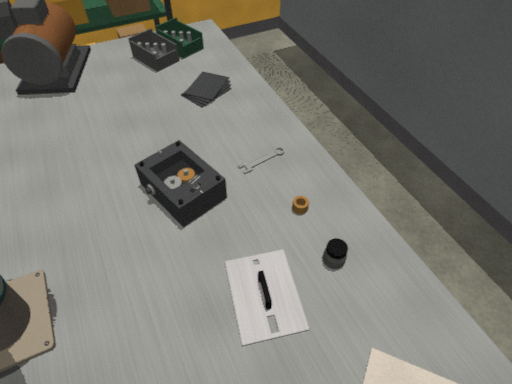

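The top view shows the housing at (163,252) with the fastener near (195,240), the marks at (185,244) and (209,237), and the pin at (114,263). The panel is at (352,225), its slot at (387,232), pin hole at (312,215) and handle from (335,220) to (373,228). In the side view the housing is at (180,182) and the panel at (265,295). I'll zoom in on both.

```bash
python3 - <<'E'
import cv2,numpy as np
t=cv2.imread("pics/top0.png");s=cv2.imread("pics/side0.png")
def crop(im,x,y,w,h,k,g=1.8): 
    c=cv2.resize(im[y:y+h,x:x+w],None,fx=k,fy=k,interpolation=cv2.INTER_CUBIC)
    return np.clip(c.astype(float)*g,0,255).astype(np.uint8)
a=crop(t,95,195,140,110,5.6,2.0)[:600,:800]
cv2.imwrite("pics/a.png",a)
b=crop(t,290,172,125,100,6,1.0); cv2.imwrite("pics/b.png",b)
c=crop(s,130,138,100,75,8,1.8); cv2.imwrite("pics/c.png",c)
E
```

```text
(no output)
```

View pics/a.png

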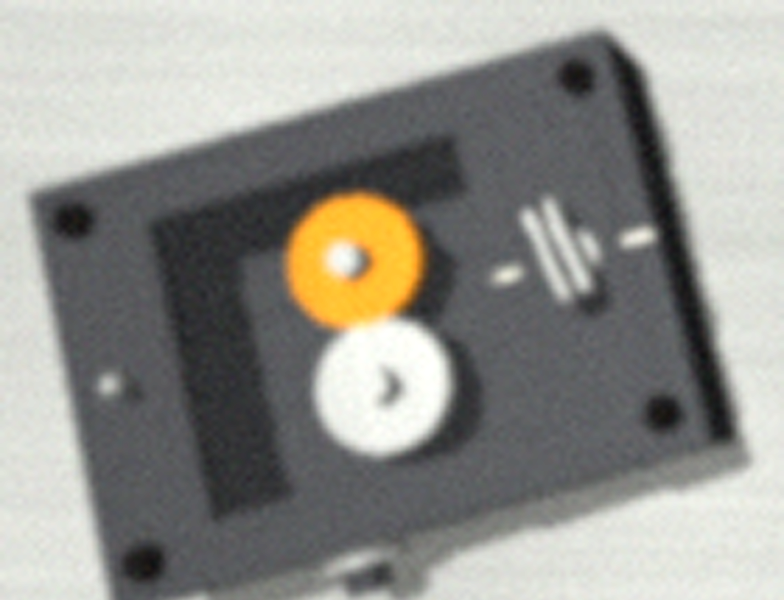

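View pics/b.png

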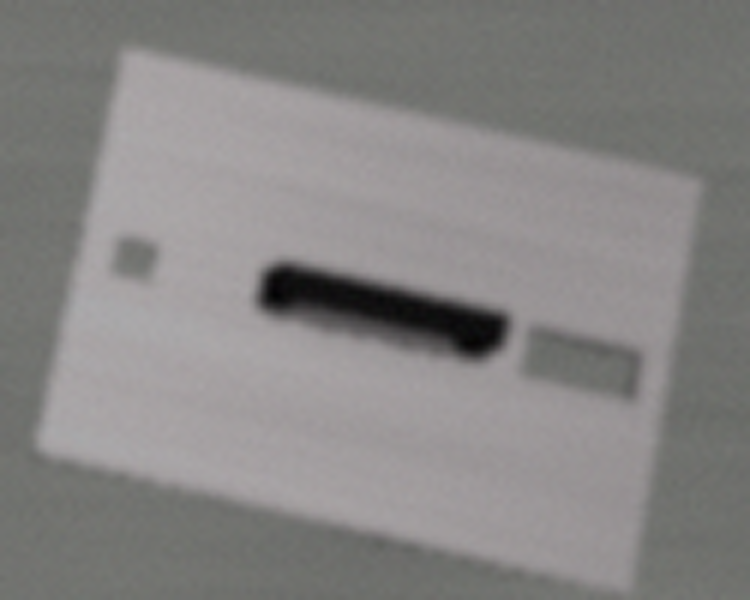

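View pics/c.png

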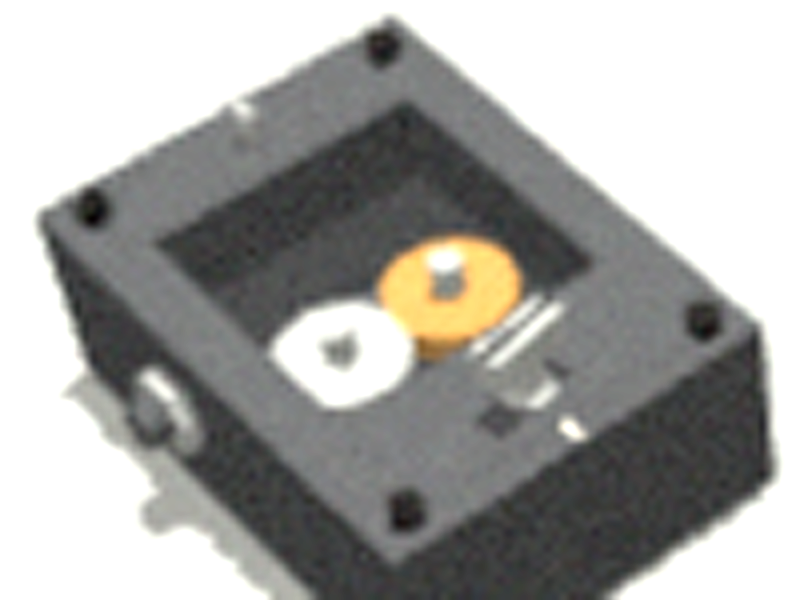

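The crops show everything cleanly. In crop a, the pads are at (576,76), (662,412), (73,220), (143,562), the pin at (108,383), the marks at (507,275) and (638,237), and the head stripes run from (537,203) to (580,295). Crop b gives the panel corners (125,50), (703,180), (632,590), (38,452). In crop c, the pads are at (383,46), (92,207), (705,320), (407,510).

```bash
cat > lib.py <<'E'
import numpy as np, cv2
from scipy.optimize import least_squares
from plant import r
C={n:r.camera_params(n) for n in("top","side")}
def proj(n,P):
    T=np.linalg.inv(C[n]['pose']); p=np.atleast_2d(P)@T[:3,:3].T+T[:3,3]
    q=(p*[1,-1,-1])@C[n]['mtx'].T; return q[:,:2]/q[:,2:]
def back(n,uv,z):
    d=np.linalg.inv(C[n]['mtx'])@[uv[0],uv[1],1]*[1,-1,-1]; T=C[n]['pose']; d=T[:3,:3]@d
    return T[:3,3]+d*(z-T[2,3])/d[2]
def place(p,P):
    c,s=np.cos(p[2]),np.sin(p[2]); P=np.array(P,float)
    return np.c_[P[:,0]*c-P[:,1]*s+p[0],P[:,0]*s+P[:,1]*c+p[1],P[:,2]]
def fit(obs,x0):
    f=lambda p:np.concatenate([(proj(n,place(p,P))-uv).ravel() for n,P,uv in obs])
    s=least_squares(f,x0); return s.x,np.sqrt(np.mean(s.fun**2)),s.fun.reshape(-1,2).round(1)
def unc(pts,k,off): return (np.array(pts)+.5)/k-.5+off
E
python3 - <<'E'
from lib import *
H=[(60,-92,87),(-60,-92,87),(60,90,87),(-60,90,87),(0,85,96)]
t=unc([(576,76),(662,412),(73,220),(143,562),(108,383)],5.6,[95,195])
s=unc([(705,320),(407,510),(383,46),(92,207),(240,108)],8,[130,138])
for o in([("top",H,t)],[("side",H,s)],[("top",H,t),("side",H,s)]):
    p,e,f=fit(o,[350,250,.3]); print(p,e)
m=unc([(507,275),(638,237)],5.6,[95,195]); print(place([0,0,-p[2]],[back("top",x,80)-[p[0],p[1],0] for x in m]))
h=unc([(537,203),(580,295)],5.6,[95,195]); a,b=[back("top",x,110) for x in h]
print("head top centre",(a+b)/2,"model",place(p,[(0,-75,110)]),"angle",np.arctan2(*(-(a-b)[:2]*[1,-1])[[0,1]]) , "axis yaw",np.arctan2((a-b)[1],(a-b)[0]))
P=[(75,105,5),(75,-105,5),(-75,-105,5),(-75,105,5)]
t=unc([(125,50),(703,180),(632,590),(38,452)],6,[290,172])
im=cv2.imread("pics/side0.png",0); _,w=cv2.threshold(im,0,255,cv2.THRESH_OTSU)
w=np.zeros_like(im); w[235:350,215:320]=(im[235:350,215:320]>150)*255
w=cv2.morphologyEx(w,cv2.MORPH_CLOSE,np.ones((21,21)));w=cv2.morphologyEx(w,cv2.MORPH_OPEN,np.ones((9,9)))
c=max(cv2.findContours(w,0,2)[0],key=cv2.contourArea); q=cv2.approxPolyDP(c,8,True)[:,0]; print(q.tolist())
p1,e,f=fit([("top",P,t)],[400,-200,-.2]); print("panel top",p1,e)
s=proj("side",place(p1,P)); print(s)
E
```

```text
[4.88381192e+02 1.99291181e+02 2.94756217e-01] 0.23080813216515889
[4.86742441e+02 1.98902947e+02 2.96469886e-01] 0.23854102231664964
[4.87845011e+02 1.99231759e+02 2.95067320e-01] 0.34609616030517676
[[  0.67507327 -50.55289202  80.        ]
 [  0.81352604 -97.61643436  80.        ]]
head top centre [510.63838637 127.60564165 110.        ] model [[509.65533048 127.47306682 110.        ]] angle -1.085425317722656 axis yaw 0.4853710090722405
[[215, 236], [215, 349], [318, 349], [319, 235]]
panel top [ 5.54590196e+02 -1.85993351e+02 -2.15047547e-01] 0.40772085329285385
[[283.39842787 249.15914851]
 [310.24465338 328.99433683]
 [243.04472808 345.52223268]
 [224.81048401 261.38817838]]
```

The two-camera fits agree to about 1.5 mm. The housing is at (487.8, 199.2) with yaw 0.295, the fastener is at about −1.38 rad, and the panel is at (554.6, −186.0) with yaw −0.215. Next is a helper to convert targets into tool-axis shifts.

```bash
cat >> lib.py <<'E'
from scipy.spatial.transform import Rotation as R
def plan(x,y,z,yaw):
    s=r.get_state(); M=R.from_quat(s['ee_rot']).as_matrix()
    cy=np.arctan2(M[1,0],M[0,0]); d=np.array([x,y,z])-s['position']
    print("t",s['t'],"pos",s['position'].round(1),"yaw",round(cy,3),"tilt",M[:,2].round(4),"q7",s['q'][6].round(2))
    print("tool shift mm",(M.T@d).round(1),"spin deg",round(-np.degrees((yaw-cy+np.pi)%(2*np.pi)-np.pi),1))
    print("F",s['wrist_force'].round(1),"w",round(s['width'],1),"g",round(s['grip_force'],1))
E
python3 -c "
from lib import *
plan(509.8,127.5,150,.485)"
```

```text
t 0.1 pos [ 262.3 -594.1  204.7] yaw 0.416 tilt [-7.0e-04  1.5e-03 -1.0e+00] q7 -0.02
tool shift mm [ 517.8 -560.    55.6] spin deg -4.0
F [ 0.4  0.2 -0.2] w 93.9 g 0.0
```

step_arm --moves '[{"linear":[0.037,-0.04,0.003],"fingers":0.0},{"linear":[0.037,-0.04,0.003],"fingers":0.0},{"linear":[0.037,-0.04,0.003],"fingers":0.0},{"linear":[0.037,-0.04,0.003],"fingers":0.0},{"linear":[0.037,-0.04,0.003],"fingers":0.0},{"linear":[0.037,-0.04,0.003],"fingers":0.0},{"linear":[0.037,-0.04,0.003],"fingers":0.0},{"linear":[0.037,-0.04,0.003],"fingers":0.0},{"linear":[0.037,-0.04,0.003],"fingers":0.0},{"linear":[0.037,-0.04,0.003],"fingers":0.0},{"linear":[0.037,-0.04,0.003],"fingers":0.0},{"linear":[0.037,-0.04,0.003],"fingers":0.0},{"linear":[0.037,-0.04,0.003],"fingers":0.0},{"linear":[0.037,-0.04,0.003],"fingers":0.0},{"linear":[0,0,0],"spin":-4,"fingers":0.0},{"linear":[0,0,0],"fingers":0.0},{"linear":[0,0,0],"fingers":0.0}]'

```text
validation failed for argument at $.mo...
```

```bash
python3 -c "
from lib import *
plan(509.8,127.5,86,.485)"
```

```text
t 0.1 pos [ 262.3 -594.1  204.7] yaw 0.416 tilt [-7.0e-04  1.5e-03 -1.0e+00] q7 -0.02
tool shift mm [ 517.8 -559.9  119.6] spin deg -4.0
F [ 0.4  0.2 -0.2] w 93.9 g 0.0
```

step_arm --moves '[{"linear":[0.037,-0.04,0.003],"spin":0,"fingers":0.0},{"linear":[0.037,-0.04,0.003],"spin":0,"fingers":0.0},{"linear":[0.037,-0.04,0.003],"spin":0,"fingers":0.0},{"linear":[0.037,-0.04,0.003],"spin":0,"fingers":0.0},{"linear":[0.037,-0.04,0.003],"spin":0,"fingers":0.0},{"linear":[0.037,-0.04,0.003],"spin":0,"fingers":0.0},{"linear":[0.037,-0.04,0.003],"spin":0,"fingers":0.0},{"linear":[0.037,-0.04,0.003],"spin":0,"fingers":0.0},{"linear":[0.037,-0.04,0.003],"spin":0,"fingers":0.0},{"linear":[0.037,-0.04,0.003],"spin":0,"fingers":0.0},{"linear":[0.037,-0.04,0.003],"spin":0,"fingers":0.0},{"linear":[0.037,-0.04,0.003],"spin":0,"fingers":0.0},{"linear":[0.037,-0.04,0.003],"spin":0,"fingers":0.0},{"linear":[0.037,-0.04,0.003],"spin":0,"fingers":0.0},{"linear":[0,0,0],"spin":-4,"fingers":0.0},{"linear":[0,0,0],"spin":0,"fingers":0.0},{"linear":[0,0,0],"spin":0,"fingers":0.0}]'

```text
t: 2.22
position: [510.0, 125.9, 163.4]
ee_rot: [0.971, 0.239, -0.0, 0.0]
wrist_force: [0.5, -0.0, -0.1]
width: 47.0
grip_force: 0.0
```

```bash
python3 -c "
from lib import *
plan(509.8,127.5,86,.485)"
```

```text
t 2.225 pos [510.  125.9 163.4] yaw 0.483 tilt [-5.e-04 -5.e-04 -1.e+00] q7 -1.4
tool shift mm [ 0.6 -1.6 77.4] spin deg -0.1
F [ 0.5 -0.  -0.1] w 47.0 g 0.0
```

step_arm --moves '[{"linear":[0.0005,-0.0015,0.03],"spin":0,"fingers":0.0},{"linear":[0,0,0.03],"spin":0,"fingers":0.0},{"linear":[0,0,0.017],"spin":0,"fingers":0.0},{"linear":[0,0,0],"spin":0,"fingers":0.0},{"linear":[0,0,0],"spin":0,"fingers":-1},{"linear":[0,0,0],"spin":0,"fingers":-1},{"linear":[0,0,0],"spin":0,"fingers":-1},{"linear":[0,0,0],"spin":0,"fingers":-1},{"linear":[0,0,0],"spin":0,"fingers":-1},{"linear":[0,0,0],"spin":0,"fingers":-1}]' --squeeze 15

```text
t: 3.48
position: [510.0, 128.9, 86.9]
ee_rot: [0.971, 0.241, 0.0, -0.0]
wrist_force: [-1.6, 1.5, 6.3]
width: 11.8
grip_force: 15.0
```

```bash
python3 -c "
from lib import *
plan(509.8,127.5,86,1.866)"
```

```text
t 3.475 pos [510.  128.9  86.9] yaw 0.486 tilt [ 3.e-04  6.e-04 -1.e+00] q7 -1.41
tool shift mm [-0.9  1.2  0.9] spin deg -79.1
F [-1.6  1.5  6.3] w 11.8 g 15.0
```

step_arm --moves '[{"linear":[0,0,-0.001],"spin":-9.9,"fingers":-1},{"linear":[0,0,0],"spin":-9.9,"fingers":-1},{"linear":[0,0,0],"spin":-9.9,"fingers":-1},{"linear":[0,0,0],"spin":-9.9,"fingers":-1},{"linear":[0,0,0],"spin":-9.9,"fingers":-1},{"linear":[0,0,0],"spin":-9.9,"fingers":-1},{"linear":[0,0,0],"spin":-9.9,"fingers":-1},{"linear":[0,0,0],"spin":-9.9,"fingers":-1},{"linear":[0,0,0],"spin":0,"fingers":-1},{"linear":[0,0,0],"spin":0,"fingers":-1}]'

```text
t: 4.72
position: [509.7, 129.1, 87.0]
ee_rot: [0.596, 0.803, 0.0, -0.001]
wrist_force: [0.0, 3.8, -6.4]
width: 11.8
grip_force: 15.0
```

```bash
python3 -c "
from lib import *
plan(509.8,127.5,86,1.866)"
```

```text
t 4.725 pos [509.7 129.1  87. ] yaw 1.866 tilt [-6.e-04  9.e-04 -1.e+00] q7 -0.43
tool shift mm [-1.5 -0.3  1. ] spin deg -0.0
F [ 0.   3.8 -6.4] w 11.8 g 15.0
```

step_arm --moves '[{"linear":[0,0,0],"spin":0,"fingers":-0.2},{"linear":[0,0,0],"spin":0,"fingers":-0.2},{"linear":[0,0,0],"spin":0,"fingers":-0.2},{"linear":[0,0,-0.03],"spin":0,"fingers":-0.2},{"linear":[0,0,-0.03],"spin":0,"fingers":-0.2},{"linear":[0,0,0],"spin":0,"fingers":0.2}]'

```text
t: 5.48
position: [511.6, 128.8, 149.4]
ee_rot: [0.595, 0.804, 0.002, 0.002]
wrist_force: [0.7, 0.2, 0.1]
width: 44.8
grip_force: 0.0
```

```bash
python3 -c "
from lib import *
plan(554.6,-186,100,1.356)"
```

```text
t 5.475 pos [511.6 128.8 149.4] yaw 1.867 tilt [ 4.5e-03  9.0e-04 -1.0e+00] q7 -0.37
tool shift mm [-313.6  -51.1   49.3] spin deg 29.3
F [0.7 0.2 0.1] w 44.8 g 0.0
```

step_arm --moves '[{"linear":[-0.0448,-0.0073,0],"spin":0,"fingers":1},{"linear":[-0.0448,-0.0073,0],"spin":0,"fingers":1},{"linear":[-0.0448,-0.0073,0],"spin":0,"fingers":1},{"linear":[-0.0448,-0.0073,0],"spin":0,"fingers":1},{"linear":[-0.0448,-0.0073,0.005],"spin":0,"fingers":1},{"linear":[-0.0448,-0.0073,0.005],"spin":0,"fingers":1},{"linear":[-0.0448,-0.0073,0.01],"spin":0,"fingers":1},{"linear":[0,0,0.01],"spin":9.8,"fingers":1},{"linear":[0,0,0.01],"spin":9.8,"fingers":1},{"linear":[0,0,0],"spin":9.8,"fingers":1},{"linear":[0,0,0],"spin":0,"fingers":1},{"linear":[0,0,0],"spin":0,"fingers":1}]'

```text
t: 6.98
position: [552.6, -186.3, 107.0]
ee_rot: [0.778, 0.628, -0.0, -0.0]
wrist_force: [-0.2, 0.1, -0.3]
width: 94.0
grip_force: 0.0
```

```bash
python3 - <<'E'
from lib import *
t=r.grab_frame("top");s=r.grab_frame("side")
a=cv2.resize(t[195:305,95:235],None,fx=5.6,fy=5.4,interpolation=cv2.INTER_CUBIC)
cv2.imwrite("pics/a1.png",cv2.convertScaleAbs(a,alpha=2)[:600,:800])
plan(554.6,-186,16,1.356)
E
```

```text
t 7.075 pos [ 552.8 -186.3  107.3] yaw 1.357 tilt [-2.e-04  2.e-04 -1.e+00] q7 -0.22
tool shift mm [ 0.7  1.7 91.3] spin deg 0.0
F [ 0.2 -0.2 -0.5] w 94.0 g 0.0
```

View pics/a1.png

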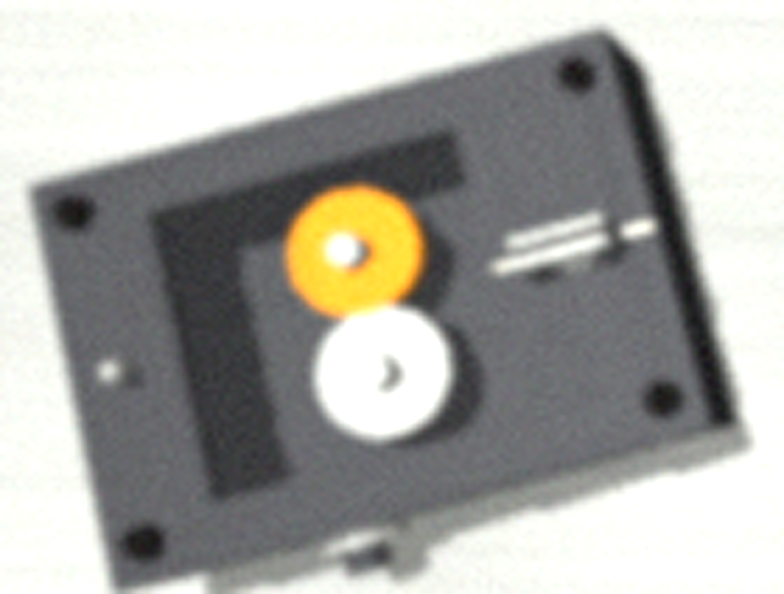

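The head stripes now run from (510,242) to (600,217), parallel to the line through the index marks, so the fastener is aligned. Now I'll grasp the handle.

step_arm --moves '[{"linear":[0.0005,0.0017,0.03],"spin":0,"fingers":1},{"linear":[0,0,0.03],"spin":0,"fingers":1},{"linear":[0,0,0.02],"spin":0,"fingers":1},{"linear":[0,0,0.01],"spin":0,"fingers":1},{"linear":[0,0,0],"spin":0,"fingers":1},{"linear":[0,0,0],"spin":0,"fingers":-1},{"linear":[0,0,0],"spin":0,"fingers":-1},{"linear":[0,0,0],"spin":0,"fingers":-1},{"linear":[0,0,0],"spin":0,"fingers":-1},{"linear":[0,0,0],"spin":0,"fingers":-1},{"linear":[0,0,0],"spin":0,"fingers":-1},{"linear":[0,0,0],"spin":0,"fingers":-1},{"linear":[0,0,0],"spin":0,"fingers":-1}]' --squeeze 50

```text
t: 8.7
position: [554.7, -186.2, 17.5]
ee_rot: [0.779, 0.627, -0.0, -0.0]
wrist_force: [0.0, -0.2, -1.0]
width: 17.2
grip_force: 0.0
```

```bash
python3 -c "
from lib import *
plan(554.6,-186,16,1.356)"
```

```text
t 8.7 pos [ 554.7 -186.2   17.5] yaw 1.355 tilt [-1.e-04  0.e+00 -1.e+00] q7 -0.27
tool shift mm [ 0.2 -0.1  1.5] spin deg -0.1
F [ 0.  -0.2 -1. ] w 17.2 g 0.0
```

Still closing. I'll wait, then lift.

step_arm --moves '[{"linear":[0,0,0],"spin":0,"fingers":-1},{"linear":[0,0,0],"spin":0,"fingers":-1},{"linear":[0,0,0],"spin":0,"fingers":-1},{"linear":[0,0,-0.01],"spin":0,"fingers":-1},{"linear":[0,0,-0.03],"spin":0,"fingers":-1},{"linear":[0,0,-0.04],"spin":0,"fingers":-1},{"linear":[0,0,-0.04],"spin":0,"fingers":-1},{"linear":[0,0,-0.03],"spin":0,"fingers":-1},{"linear":[0,0,0],"spin":0,"fingers":-1},{"linear":[0,0,0],"spin":0,"fingers":-1}]'

```text
t: 9.95
position: [553.7, -186.2, 166.3]
ee_rot: [0.779, 0.627, -0.001, -0.001]
wrist_force: [0.8, 0.4, -5.0]
width: 11.2
grip_force: 50.0
```

```bash
python3 - <<'E'
from lib import *
cv2.imwrite("pics/l.png",r.grab_frame("top"));cv2.imwrite("pics/ls.png",r.grab_frame("side"))
h=place([487.8,199.6,.295],[(0,0,190)])[0];print(h)
plan(h[0],h[1],170,1.866)
E
```

```text
[487.8 199.6 190. ]
t 10.05 pos [ 553.4 -186.   165.7] yaw 1.355 tilt [-3.1e-03  9.0e-04 -1.0e+00] q7 -0.19
tool shift mm [ 362.6 -146.7   -3.7] spin deg -29.3
F [-0.6  0.2 -4.2] w 10.9 g 50.0
```

View pics/ls.png

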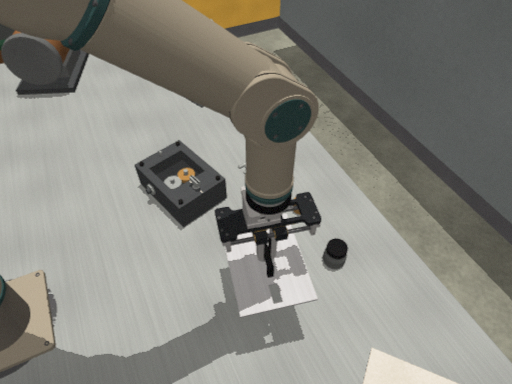

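The panel is lifted clear: in the side view it hangs around (270,275) and looks roughly level. Next I'll carry it over the housing.

step_arm --moves '[{"linear":[0.018,-0.0073,-0.001],"spin":0,"fingers":-1},{"linear":[0.0363,-0.0147,-0.001],"spin":0,"fingers":-1},{"linear":[0.0363,-0.0147,-0.001],"spin":0,"fingers":-1},{"linear":[0.0363,-0.0147,-0.001],"spin":0,"fingers":-1},{"linear":[0.0363,-0.0147,0],"spin":0,"fingers":-1},{"linear":[0.0363,-0.0147,0],"spin":0,"fingers":-1},{"linear":[0.0363,-0.0147,0],"spin":0,"fingers":-1},{"linear":[0.0363,-0.0147,0],"spin":0,"fingers":-1},{"linear":[0.0363,-0.0147,0],"spin":0,"fingers":-1},{"linear":[0.0363,-0.0147,0],"spin":0,"fingers":-1},{"linear":[0.018,-0.0073,0],"spin":0,"fingers":-1},{"linear":[0,0,0],"spin":-5.9,"fingers":-1},{"linear":[0,0,0],"spin":-5.9,"fingers":-1},{"linear":[0,0,0],"spin":-5.9,"fingers":-1},{"linear":[0,0,0],"spin":-5.9,"fingers":-1},{"linear":[0,0,0],"spin":-5.7,"fingers":-1},{"linear":[0,0,0],"spin":0,"fingers":-1},{"linear":[0,0,0],"spin":0,"fingers":-1},{"linear":[0,0,0],"spin":0,"fingers":-1}]'

```text
t: 12.42
position: [488.9, 199.4, 171.5]
ee_rot: [0.596, 0.803, -0.0, 0.0]
wrist_force: [-0.7, -0.1, -3.5]
width: 11.3
grip_force: 50.0
```

```bash
python3 - <<'E'
from lib import *
t=r.grab_frame("top");s=r.grab_frame("side")
cv2.imwrite("pics/h_t.png",t);cv2.imwrite("pics/h_s.png",s)
a=cv2.resize(t[170:320,70:250],(400,333),interpolation=cv2.INTER_CUBIC)
b=cv2.resize(s[90:240,110:290],(400,333),interpolation=cv2.INTER_CUBIC)
cv2.imwrite("pics/h.png",cv2.convertScaleAbs(np.hstack([a,b]),alpha=1.3))
plan(487.8,199.6,170,1.866)
E
```

```text
t 12.525 pos [488.9 199.5 171.5] yaw 1.866 tilt [ 0.e+00 -2.e-04 -1.e+00] q7 -0.49
tool shift mm [ 0.4 -1.   1.5] spin deg -0.0
F [-1.1 -0.3 -4.4] w 11.5 g 50.0
```

View pics/h.png

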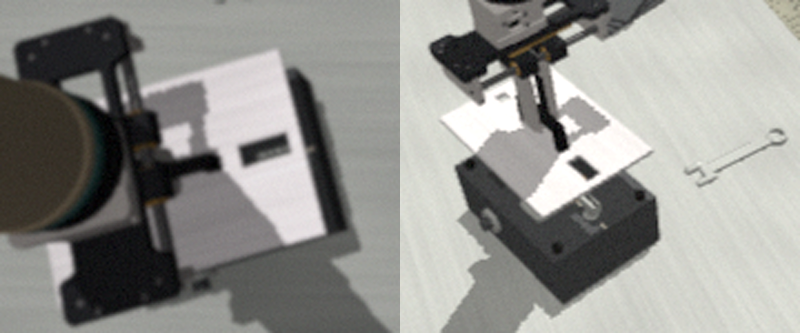

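The panel hangs over the housing, with its slot at (265,148) in the left half near the fastener. Its corners are at (278,52) and (325,240) in the left half, and at (440,116), (653,152) and (540,217) in the right half. I'll fit its pose from those.

```bash
python3 - <<'E'
from lib import *
t=unc([(278,52),(325,240)],400/180,[70,170]); s=unc([(40,116),(253,152),(140,217)],400/180,[110,90])
Pt=np.array([(75,-105,5),(-75,-105,5)]);Ps=np.array([(-75,105,5),(75,-105,5),(-75,-105,5)])
def f(p,reg=True):
    M=R.from_euler('ZYX',p[3:]).as_matrix(); g=lambda P:P@M.T+p[:3]
    return np.concatenate([(proj("top",g(Pt))-t).ravel(),(proj("side",g(Ps))-s).ravel()])
o=least_squares(f,[488,199,155,.295,0,0]);print(o.x.round(3),o.fun.round(2))
o=least_squares(lambda p:f([*p,0,0]),[488,199,155,.295]);print(o.x.round(3),o.fun.round(2))
E
```

```text
[ 4.87486e+02  1.99880e+02  1.54921e+02  2.76000e-01  4.00000e-03
 -1.00000e-03] [ 0.83  0.06 -0.63 -0.56 -0.53  0.17 -0.34 -0.31  0.04  0.14]
[4.87540e+02 1.99915e+02 1.55040e+02 2.75000e-01] [ 0.83  0.04 -0.63 -0.53 -0.5   0.16 -0.35 -0.39  0.04  0.23]
```

The panel is level and centred within about 1 mm. I'll lower it to just above the head, then over it.

step_arm --moves '[{"linear":[0,0,0.015],"spin":0,"fingers":-1},{"linear":[0,0,0.015],"spin":0,"fingers":-1},{"linear":[0,0,0.01],"spin":0,"fingers":-1},{"linear":[0,0,0],"spin":0,"fingers":-1},{"linear":[0,0,0],"spin":0,"fingers":-1},{"linear":[0,0,0],"spin":0,"fingers":-1},{"linear":[0,0,0.004],"spin":0,"fingers":-1},{"linear":[0,0,0.004],"spin":0,"fingers":-1},{"linear":[0,0,0.004],"spin":0,"fingers":-1},{"linear":[0,0,0],"spin":0,"fingers":-1},{"linear":[0,0,0],"spin":0,"fingers":-1}]' --squeeze 60

```text
t: 13.9
position: [489.0, 199.6, 119.5]
ee_rot: [0.595, 0.803, 0.0, -0.0]
wrist_force: [-0.1, -0.6, -4.6]
width: 11.2
grip_force: 60.0
```

```bash
python3 -c "
from lib import *
plan(487.8,199.6,97,1.866)"
```

```text
t 13.9 pos [489.  199.6 119.5] yaw 1.866 tilt [ 0.e+00  1.e-04 -1.e+00] q7 -0.55
tool shift mm [ 0.4 -1.2 22.5] spin deg 0.0
F [-0.1 -0.6 -4.6] w 11.2 g 60.0
```

step_arm --moves '[{"linear":[0,-0.0006,0.004],"spin":0,"fingers":-1},{"linear":[0,0,0.004],"spin":0,"fingers":-1},{"linear":[0,0,0.003],"spin":0,"fingers":-1},{"linear":[0,0,0.003],"spin":0,"fingers":-1},{"linear":[0,0,0],"spin":0,"fingers":-1},{"linear":[0,0,0],"spin":0,"fingers":-1}]'

```text
t: 14.65
position: [488.5, 199.4, 105.5]
ee_rot: [0.595, 0.803, 0.0, 0.0]
wrist_force: [0.3, 0.2, -4.1]
width: 11.4
grip_force: 60.0
```

```bash
python3 -c "
from lib import *
plan(487.8,199.6,97,1.866)"
```

```text
t 14.65 pos [488.5 199.4 105.5] yaw 1.866 tilt [ 1.e-04  1.e-04 -1.e+00] q7 -0.56
tool shift mm [ 0.4 -0.6  8.5] spin deg 0.0
F [ 0.3  0.2 -4.1] w 11.4 g 60.0
```

Clear of pin and head. Now I'll press down in small steps.

step_arm --moves '[{"linear":[0,0,0.002],"spin":0,"fingers":-1},{"linear":[0,0,0.002],"spin":0,"fingers":-1},{"linear":[0,0,0.002],"spin":0,"fingers":-1},{"linear":[0,0,0.002],"spin":0,"fingers":-1},{"linear":[0,0,0],"spin":0,"fingers":-1},{"linear":[0,0,0],"spin":0,"fingers":-1}]'

```text
t: 15.4
position: [488.8, 199.5, 97.9]
ee_rot: [0.595, 0.803, 0.0, 0.0]
wrist_force: [0.6, -1.0, 5.6]
width: 11.4
grip_force: 60.0
```

step_arm --moves '[{"linear":[0,0,0.001],"spin":0,"fingers":-1},{"linear":[0,0,0.001],"spin":0,"fingers":-1},{"linear":[0,0,0],"spin":0,"fingers":-1},{"linear":[0,0,0],"spin":0,"fingers":-1}]'

```text
t: 15.9
position: [488.8, 199.5, 97.3]
ee_rot: [0.595, 0.803, 0.0, 0.001]
wrist_force: [-4.0, -1.9, 18.2]
width: 11.4
grip_force: 60.0
```

step_arm --moves '[{"linear":[0,0,0.0005],"spin":0,"fingers":-1},{"linear":[0,0,0],"spin":0,"fingers":-1},{"linear":[0,0,0],"spin":0,"fingers":-1},{"linear":[0,0,0],"spin":0,"fingers":-1},{"linear":[0,0,0],"spin":0,"fingers":-1}]'

```text
t: 16.52
position: [488.8, 199.5, 97.3]
ee_rot: [0.595, 0.803, 0.0, 0.001]
wrist_force: [-5.5, -3.8, 23.8]
width: 11.2
grip_force: 60.0
```

```bash
python3 - <<'E'
from lib import *
t=r.grab_frame("top");s=r.grab_frame("side")
a=cv2.resize(t[180:310,80:240],(400,325),interpolation=cv2.INTER_CUBIC)
b=cv2.resize(s[110:240,110:270],(400,325),interpolation=cv2.INTER_CUBIC)
cv2.imwrite("pics/f.png",cv2.convertScaleAbs(np.hstack([a,b]),alpha=1.3))
plan(487.8,199.6,97,1.866)
E
```

```text
t 16.625 pos [488.8 199.5  97.3] yaw 1.866 tilt [ 2.1e-03 -5.0e-04 -1.0e+00] q7 -0.57
tool shift mm [ 0.4 -0.9  0.3] spin deg 0.0
F [-4.3 -2.7 23.8] w 11.4 g 60.0
```

View pics/f.png

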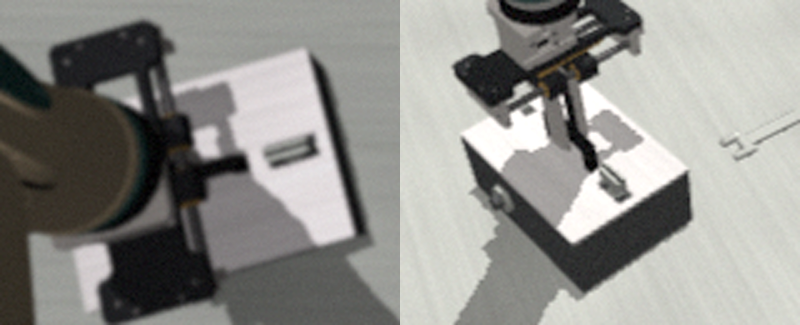

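The panel lies flush on the rim. The aligned head shows through the slot at (290,150) in the left view, and the panel's edges match the housing's on the right. It is holding with about 24 N of push.

```bash
python3 -c "
from plant import r
print(r.sign_off())"
```

```text
the job is handed in; nothing more can be done
None
```

I lined up the fastener, set the panel over it and the pin, and handed the job in with the panel held flush at about 24 N of push. The wrench, bushing and jar were never touched, and the hand-in gave no verdict.

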